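Open the tumbler's hood past its safety catch

ROBOT

A 6-joint arm with a two-finger parallel gripper is mounted at the origin on a cart in front of the work surface, level with it; the furniture and walls round the work are solid. World frame = base frame: x ahead of the robot, y to its left, z up, the work surface at z = 0. Lengths are in m, angles in rad, forces in N, time in s.
With the tool pointing down it reaches from about 0.35 to 0.975 m from the base axis. Payload 4.9 kg.
Tool frame: the origin (TCP) lies on the centre line of the jaws, within the pads' length; the fingertips stand manip.tip_reach ahead of it and the grasp point (between the pads) is the TCP (manip.tip_reach is the distance from the TCP to the fingertips, in m); z points along the fingers, y is the line along which they close (so a half turn about z gives the same grasp; the last joint's range is limited). The gripper opens to 85 mm and grips with 20 to 120 N. Pads are 22 mm wide; open, the fingers measure 114 mm over their backs; the gripper's body (76 mm by 85 mm) begins 54 mm behind the grasp point. The pads swing forward as they close: fully open they stand 13 mm farther back than shut.
Start: joints at [-1.319, 0.053, 1.613, -0, 1.476, -0.119], TCP at [0.226, -0.583, 0.25] pointing down, gripper open.
Joint ranges: [-3.01, 3.01], [-1.01, 2.22], [0.06, 2.58], [-1.02, 4.17], [0.09, 2.62], [-3.14, 3.14]. Speed limits (rad/s): [2.57, 2.57, 3.14, 3.14, 3.14, 3.14].

INTERFACE

Orientations are given as a unit quaternion [w, x, y, z].
In Python, from plant import manip gives the robot as it stands. The module is installed in compiled form; this text tells all that it offers.
- The arm moves only by the tool move_arm, never from a script. Its argument "rows" is a list of rows, each a list of 7 numbers: the shift along the tool's x, y, z in cm, then the turn, a rotation vector about the tool's x, y, z in degrees, then the opening, from -1 (shut) to 1 (fully open). In form: [[tx, ty, tz, ax, ay, az, jaw], ...]. A call has 1 to 20 rows; each row shifts and turns the commanded pose from where the row before left it, along the tool's axes as they then stand; what a row does not reach is not made up. A row lasts 1/12 s, in which the tool goes at most 41.7 mm and 7.16 degrees, less where a joint would pass 70% of its speed; a pose out of reach is approached as far as the arm can. A call is refused whole if a number of a shift passes 4.17 or a number of a turn 7.16, either way. A call with a gripper value outside its range is refused whole. The fingers move at their own pace and stop on an object; the grip force is fixed at half the most. Time passes only in rows, so rows that do not move let the fingers close. It gives the time, the measured TCP pose, the force, the opening and the grip force at its end, in the units of the state.
- manip.state(): the state, without advancing time (a new reading comes with each control period).
- manip.grab_frame(name): name is "scene" or "top"; returns a dict with "img" (384x512x3 uint8, blue, green, red), "mtx" (3x3 intrinsics, pixels), "k1" (the pictures are not rectified: a ray, as slopes to the right and down, at radius r is drawn at 1 + k1 r^2 times it, then the intrinsics apply), "R" (3x3) and "t" (3): a world point X has camera coordinates R X + t. Camera axes: x right, y down, z forward; pixel columns grow to the right and rows downward; lengths in m; the calibration is good to about 2 mm. A picture is of the moment at which its call begins. There is no depth.
- manip.job_done(): hands the job in; it is judged then, once.
The state is a dict: "time": time; "joint_pos": joint angles; "joint_vel": joint speeds; "joint_efforts": joint torques, N m; "tool_pos": TCP position; "tool_rot": TCP orientation; "contact_force": force on the tool from outside, world axes, zero at the start; "ft_torque": the same for the moment, N m; "gripper_width": opening from 0.0 (shut) to 1.0 (fully open); "grasp_force": force on a finger pad.
Only numpy, scipy, OpenCV 4.12 (cv2) and the standard library are available. Lean on these libraries where they do the work, as an engineer would, in place of code of your own. Each camera call takes 0.05 s, during which the arm holds its last target. There are 200 camera calls.

TASK

Open the green hood of the barrel tumbler so that the drum can be unloaded: turn the black T-handle a quarter turn to release it, lift the hood a little until the hidden safety catch stops it, then reach in through the gap under the front edge, feel for the catch, press it back and raise the hood past it. Swing the hood gently right back until it stands wide open by itself, leave the T-handle turned to open, and let go. Do not haul the hood against the catch or press the catch hard, for it bends easily, and leave the things lying round the machine where they are.

Things in the scene. Friction and masses are not known exactly. Their poses are not given: they have to be found in the camera images.
- tumbler: Barrel tumbler, fixed bench machine, its front turned to the robot's left, 180 deep (x), 250 wide (y), 147 mm high: grey base, green hood hinged along its back. Origin: middle of its underside; x axis from its front to its back, y left, z up. Front of the base: a grey fascia, outer face at x = -81, 3 mm thick, top edge z = 83 mm; behind it a hollow, as far as a steel wall at x = -58 mm.
- hood_lip (a point): Middle of the lower outer edge of the hood's front skirt; moves with the hood; shut it is at (-90, 0, 85) mm of the tumbler frame. The hood is a sheet shell; its skirt overhangs the fascia by 9 mm and ends in a 3 mm thick flange, folded inward 11 mm and sloping up. In front of and below the skirt's edge there is free air.
- hood_hinge (a point): Middle of the hood's hinge line, at (90, 0, 105) mm of the tumbler frame; the hinge runs along the tumbler's y axis.
- hood (a joint): Hood angle, rad: 0 shut, 1.75 at its stop, leaning back past upright. The stiff hinge holds it at any angle; raising it takes about 7 N straight up at its front edge, up to 15 N off a sloping finger. With the T-handle locked it lifts at most 0.02; unlocked, to about 0.21 (front edge 37 mm up), where the safety catch stops it and a gap 38 mm high opens between fascia and skirt.
- latch_grip (a point): Centre of the bar of the black T-handle on the hood: bar 60 long, 13 thick, 18 mm high, underside 18 mm above the hood's top; on the midline, 48 mm behind the skirt's front, 174 mm above the bench when shut. Its z axis is the turning axis, its y axis runs along the bar. The bar also serves to lift the hood (radius from the hinge about 150 mm).
- latch (a joint): T-handle angle, rad, anticlockwise from above: about 0 locked (bar across the machine, along its y), 1.57 open (bar along its x) at a stop. From about 1.25 the cam under it is clear and the hood can rise. Turns easily, stays where left.
- catch_zone (a point): Fixed point on the midline at (-76, 0, 98) mm of the tumbler frame. The safety catch, an upright steel lever 30 mm wide (collider catch_c1), pivoted at its foot at z = 48 mm, has its front face at this depth; this is a good height to press it. Its place is NOT measured: its middle is anywhere from 45 mm left to 45 mm right of here, hidden, to be felt for. Elsewhere along the gap there is only air.
- catch_spring (a point): The same fixed point, 98 mm up: pressed here backward (tumbler +x) the lever yields from 2 N on, about 0.8 N per mm; from about 5 mm (6 to 7 N) the hood is free, at 8.5 mm (10 N) it meets a hard stop. It springs forward when let go. Pressed higher up it needs more travel: 7 mm at z = 120. It bends if the fingers press it with over 25 N.
- catch_top (a point): Fixed point on the midline at (-85, 0, 127) mm of the tumbler frame: depth and height of the tip of the catch's nose (catch_c0, 8 mm high, at the lever's top, pointing forward 9 mm), which holds the hood's flange (hood_c0); it bends if pulled with over 40 N. Past about 0.29 rad the hood is over it and the lever may spring back. A finger in the gap is under the nose: back out before rising further.
- button_tin: Open tin with horn buttons, 67 mm across, 61 mm high, at the far left; bystander. Origin: centre of its underside.
- sanding_block: Cork-brown sanding block 52x86x26 mm, to the right; bystander. Origin: centre of its underside.
- comb: Pale horn comb 53x95x4 mm lying at the right front; bystander. Origin: centre of its underside.
- bangle: Pale horn bangle 68 mm across, 15 mm high, at the left front; bystander. Origin: centre of its underside.

How it is judged:
On the way, in this order (a step that is already met when the one before it is completed fails the run):
1. the T-handle is turned to open with the hood still down (value of joint latch above 1.25 rad and value of joint hood below 0.06 rad), for 0.1 s.
2. the hood is lifted a little and stands at the safety catch (value of joint hood between 0.16 and 0.25 rad), for 0.2 s.
3. the fingers press the catch lever while the hood still stands at it (contact force between the fingers and catch_c1 above 2 N and value of joint hood below 0.3 rad), for 0.05 s.
4. the hood is raised past the catch (value of joint hood above 0.32 rad), for 0.05 s.
At the end, for the whole second after the job is handed in: The hood stands open at rest at more than 1.5 rad (its stop is at 1.75) and the T-handle is turned to open (over 1.2 rad) (value of joint hood above 1.5 rad and velocity of joint hood between -0.05 and 0.05 rad/s and value of joint latch above 1.2 rad); the robot touches nothing.
It fails at once if the fingers press the catch with more than 25 N (contact force between the fingers and catch_c1 above 25 N or contact force between the fingers and catch_c0 above 25 N).
It fails at once if the hood is pulled against the catch's nose with more than 40 N (contact force between hood_c0 and catch_c0 above 40 N).
It fails at once if the hood is thrown open (faster than 3 rad/s) (velocity of joint hood above 3 rad/s).
It fails at once if the button tin, sanding block, comb or bangle is moved more than 30 mm (distance of any of button_tin, sanding_block, comb, bangle from where it was at the start of the episode above 0.03 m).
It also fails if it takes over 72 s, if anything falls off the work surface, if the arm or the gripper's body presses on something with over 40 N, if the wrist force passes 120 N, or if a joint passes its speed limit or range.

## Working session

There is one attempt and no reset: what is moved stays moved. The work goes in short steps, Python scripts to look and compute and a tool call to move; the robot and the scene stay as the last step left them, time stands still between calls to the robot, and variables do not carry over. Pictures are saved under pics/ and viewed, at most 13 in all, crops included, and the job is handed in when it is done.

Besides the shell and the picture viewer there is one more tool, called in YAML: its name, and indented under it one key for each argument. move_arm: Moves the arm, as the interface text tells. Its arguments: {"type":"object","properties":{"rows":{"type":"array","items":{"type":"array","items":{"type":"number"}}}},"required":["rows"]}

```bash
mkdir -p pics
python3 - <<'E'
from plant import manip
import cv2
print(manip.tip_reach); s=manip.state(); print({k:s[k] for k in('time','tool_pos','tool_rot','gripper_width')})
for n in('scene','top'):
    f=manip.grab_frame(n); cv2.imwrite(f'pics/{n}0.png',f['img']); print(n,f['mtx'],f['k1'],f['R'],f['t'])
E
```

```text
0.019
{'time': 0.0, 'tool_pos': array([ 0.22632241, -0.58196838,  0.24906601]), 'tool_rot': array([-1.01746475e-03,  9.82863713e-01,  1.84330901e-01, -7.47705791e-05]), 'gripper_width': 1.0011063079000406}
scene [[478.38909181   0.         255.69159183]
 [  0.         478.38909181 192.4439852 ]
 [  0.           0.           1.        ]] 0.002370091783117105 [[-0.88018425 -0.47448883 -0.01166313]
 [-0.31770853  0.60725427 -0.72821943]
 [ 0.35261447 -0.6372618  -0.6852448 ]] [0.51653386 0.1932406  1.21298424]
top [[379.29820861   0.         256.74536037]
 [  0.         379.29820861 200.50245273]
 [  0.           0.           1.        ]] -0.07035846040129795 [[-0.02930859 -0.9988855  -0.03699692]
 [-0.99223483  0.03354946 -0.11976841]
 [ 0.12087616  0.03319939 -0.99211227]] [0.11929274 0.55757911 1.0224704 ]
```

View pics/scene0.png

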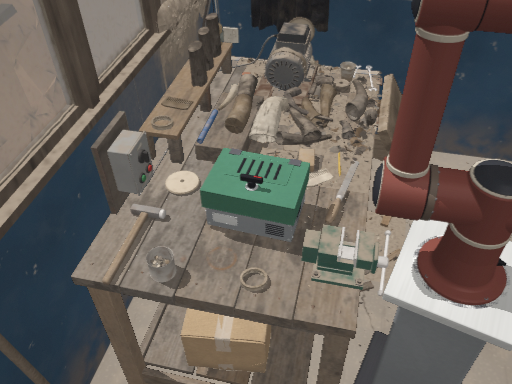

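View pics/top0.png

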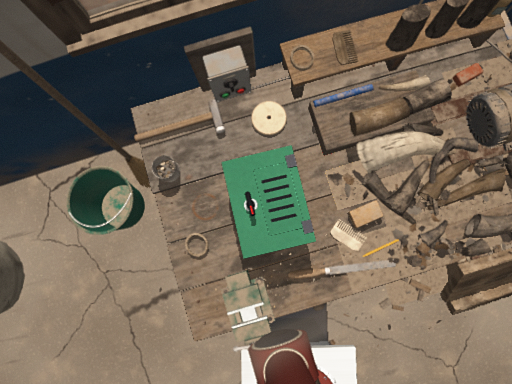

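```bash
cat > h.py <<'E'
import numpy as np, cv2
from plant import manip
def ray(f,p):
    u=cv2.undistortPoints(np.array([[p]],float),f['mtx'],np.array([f['k1'],0,0,0.]))[0,0]
    c=-f['R'].T@f['t']; d=f['R'].T@np.array([u[0],u[1],1]); return c,d
def onz(f,p,z):
    c,d=ray(f,p); return c+d*(z-c[2])/d[2]
def proj(f,X):
    X=np.atleast_2d(X).astype(float)
    return cv2.projectPoints(X,cv2.Rodrigues(f['R'])[0],f['t'],f['mtx'],np.array([f['k1'],0,0,0.]))[0][:,0]
E
python3 - <<'E'
from h import *
t=manip.grab_frame('top');s=manip.grab_frame('scene')
for f in(t,s):print(-f['R'].T@f['t'])
a=cv2.resize(t['img'][135:270,210:330],None,fx=4,fy=4,interpolation=cv2.INTER_CUBIC)
b=cv2.resize(s['img'][140:245,195:317],None,fx=3,fy=3,interpolation=cv2.INTER_CUBIC)
c=np.zeros((540,480+366,3),np.uint8);c[:,:480]=a;c[:315,480:]=b
cv2.imwrite('pics/c1.png',c[:,:800])
m=cv2.inRange(cv2.cvtColor(t['img'],cv2.COLOR_BGR2HSV),(65,80,40),(90,255,255)); m[:, :215]=0;m[265:]=0
m=cv2.morphologyEx(m,cv2.MORPH_CLOSE,np.ones((15,15)))
cs=max(cv2.findContours(m,0,2)[0],key=cv2.contourArea);r=cv2.minAreaRect(cs);print(r,cv2.contourArea(cs));B=cv2.boxPoints(r);print(B)
for z in(.085,.147):print(np.array([onz(t,p,z) for p in B]).round(4))
E
```

```text
[0.43315342 0.06650792 1.08559926]
[0.08832336 0.90073188 0.9779371 ]
((267.51690673828125, 201.42697143554688), (99.15237426757812, 74.21345520019531), 76.4295654296875) 7032.5
[[219.81354 161.94159]
 [291.95514 144.5281 ]
 [315.22028 240.91235]
 [243.07867 258.32584]]
[[ 6.635e-01  1.969e-01  8.500e-02]
 [ 7.042e-01  3.000e-04  8.500e-02]
 [ 4.434e-01 -4.990e-02  8.500e-02]
 [ 4.038e-01  1.403e-01  8.500e-02]]
[[ 0.6492  0.1888  0.147 ]
 [ 0.6874  0.0044  0.147 ]
 [ 0.4428 -0.0427  0.147 ]
 [ 0.4056  0.1357  0.147 ]]
```

View pics/c1.png

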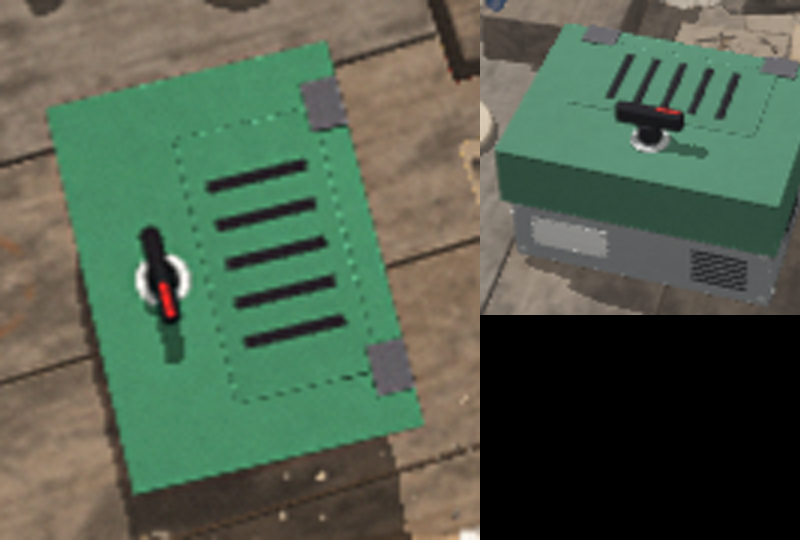

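Run:
```python
from h import *
t=manip.grab_frame('top');s=manip.grab_frame('scene')
C=np.array([(47,105),(327,42),(423,425),(133,493)])/4+[210,135]
P=np.array([onz(t,p,.147) for p in C]);print(P.round(4))
C2=np.array([(496-480,155),(573-480,25),(785-480,207)])/3+[195,140]  # scene: FL,BL?,..
print(np.array([onz(s,p,.147) for p in C2]).round(4))
print('edges',[np.linalg.norm(P[i]-P[(i+1)%4]).round(4) for i in range(4)])
fm=(P[0]+P[3])/2;bm=(P[1]+P[2])/2
yaw1=np.arctan2(*(bm-fm)[[1,0]]); dy=(P[1]+P[0]-P[2]-P[3])/2
print(yaw1,np.arctan2(dy[1],dy[0])-np.pi/2, fm,bm)
H=np.array([(150,232),(170,318)])/4+[210,135]
h=np.array([onz(t,p,.183) for p in H]);print('bar',h,h.mean(0),np.linalg.norm(h[0]-h[1]))
H2=np.array([(617-480,108),(683-480,122)])/3+[195,140]
h2=np.array([onz(s,p,.176) for p in H2]);print('bar2',h2,h2.mean(0))
print('disc',onz(t,np.array((162,280))/4+[210,135],.148),onz(s,np.array((650-480,138))/3+[195,140],.148))
b=np.array([onz(s,np.array(p)/3+[195,140],0) for p in((522-480,254),(766-480,302))]);print('base',b)
```

```text
[[ 0.6508  0.1838  0.147 ]
 [ 0.6849  0.005   0.147 ]
 [ 0.4419 -0.044   0.147 ]
 [ 0.4058  0.1353  0.147 ]]
[[0.6421 0.1907 0.147 ]
 [0.6759 0.0073 0.147 ]
 [0.3993 0.1335 0.147 ]]
edges [np.float64(0.182), np.float64(0.2479), np.float64(0.1828), np.float64(0.2498)]
-1.3771587278073543 -1.3734961565597954 [0.5283107  0.15953555 0.147     ] [ 0.56341112 -0.01946179  0.147     ]
bar [[0.56205524 0.11843184 0.183     ]
 [0.50979561 0.10784403 0.183     ]] [0.53592542 0.11313794 0.183     ] 0.053321398838522625
bar2 [[0.56373839 0.1189866  0.176     ]
 [0.50594265 0.10883546 0.176     ]] [0.53484052 0.11391103 0.176     ]
disc [0.53664003 0.11376441 0.148     ] [0.53601905 0.11244041 0.148     ]
base [[0.64470911 0.16703266 0.        ]
 [0.41905489 0.1147572  0.        ]]
```

The top view shows the hood (corners at about (222,161), (292,145), (316,241), (243,258) px) with the T-bar at (250,205), lying across. Yaw is about -1.376, with the front facing +y.

```bash
cat >> h.py <<'E'
from scipy.spatial.transform import Rotation as Ro
yaw=-1.376; ex=np.array([np.cos(yaw),np.sin(yaw),0]); ey=np.array([-ex[1],ex[0],0]); ez=np.array([0,0,1.])
O=np.array([.5439,.0722,0])
def W(x,y,z): return O+(x*ex+y*ey+z*ez)/1000.
def M(p): d=np.asarray(p)-O; return np.array([d@ex,d@ey,d[2]])*1000
def st(): 
    s=manip.state(); q=np.array(s['tool_rot']); s['Rm']=Ro.from_quat(q[[1,2,3,0]]).as_matrix(); return s
def delta(pos,Rt=None):
    s=st(); print('t',round(s['time'],2),'M',M(s['tool_pos']).round(1),'j',np.round(s['joint_pos'],2),'F',np.round(s['contact_force'],1),'w',round(s['gripper_width'],3))
    print('shift cm',((s['Rm'].T@(np.asarray(pos)-s['tool_pos']))*100).round(2))
    if Rt is not None: print('turn deg',np.degrees(Ro.from_matrix(s['Rm'].T@Rt).as_rotvec()).round(1))
def frame(z,y):
    z=z/np.linalg.norm(z); y=y-(y@z)*z; y/=np.linalg.norm(y); return np.c_[np.cross(y,z),y,z]
E
python3 -c "
from h import *
f=manip.grab_frame('top')
print('bangle',onz(f,(196,245),.01),M(onz(f,(196,245),.01)),'tin',M(onz(f,(165,172),.03)))"
```

```text
bangle [0.44267335 0.27895558 0.01      ] [-222.43934377  -59.29116365   10.        ] tin [-263.95105657  163.31522573   30.        ]
```

move_arm:
  rows:
    - [2.7,-2.69,-0.25,0,0,0,1]
    - [2.7,-2.69,-0.25,0,0,0,1]
    - [2.7,-2.69,-0.25,0,0,0,1]
    - [2.7,-2.69,-0.25,0,0,0,1]
    - [2.7,-2.69,-0.25,0,0,0,1]
    - [2.7,-2.69,-0.25,0,0,0,1]
    - [2.7,-2.69,-0.25,0,0,0,1]
    - [2.7,-2.69,-0.25,0,0,0,1]
    - [2.7,-2.69,-0.25,0,0,0,1]
    - [2.7,-2.69,-0.25,0,0,0,1]
    - [2.7,-2.69,-0.25,0,0,0,1]
    - [2.7,-2.69,-0.25,0,0,0,1]
    - [2.7,-2.69,-0.25,0,0,0,1]
    - [2.7,-2.69,-0.25,0,0,0,1]
    - [2.7,-2.69,-0.25,0,0,0,1]
    - [2.7,-2.69,-0.25,0,0,0,1]
    - [2.7,-2.69,-0.25,0,0,0,1]
    - [2.7,-2.69,-0.25,0,0,0,1]
    - [2.7,-2.69,-0.25,0,0,0,1]
    - [2.7,-2.69,-0.25,0,0,0,1]

```text
time: 2.02
tool_pos: [0.5352, 0.1167, 0.3006]
tool_rot: [0.0, 0.983, 0.185, 0.0]
contact_force: [0.3, -0.3, 0.6]
gripper_width: 1.001
grasp_force: 0.0
```

```bash
python3 -c "
from h import *
delta(W(-42,0,178),frame(-ez,ex))"
```

```text
t 2.02 M [-4.530e+01  1.000e-01  3.006e+02] j [ 0.08 -0.16  1.73 -0.    1.57  1.28] F [ 0.3 -0.3  0.6] w 1.001
shift cm [-0.07  0.32 12.26]
turn deg [ 0.  -0.  10.1]
```

move_arm:
  rows:
    - [-0.07,0.3,0,0,0,5,1]
    - [0,0,2,0,0,5.1,1]
    - [0,0,3,0,0,0,1]
    - [0,0,3,0,0,0,1]
    - [0,0,2.5,0,0,0,1]
    - [0,0,1.7,0,0,0,1]
    - [0,0,0,0,0,0,1]

```text
time: 2.6
tool_pos: [0.5323, 0.1114, 0.1732]
tool_rot: [-0.0, 0.995, 0.097, -0.004]
contact_force: [-0.1, -0.1, -0.9]
gripper_width: 1.0
grasp_force: 0.0
```

move_arm:
  rows:
    - [0,0,0,0,0,0,-1]
    - [0,0,0,0,0,0,-1]
    - [0,0,0,0,0,0,-1]
    - [0,0,0,0,0,0,-1]
    - [0,0,0,0,0,0,-1]
    - [0,0,0,0,0,0,-1]
    - [0,0,0,0,0,0,-1]
    - [0,0,0,0,0,0,-1]

```text
time: 3.27
tool_pos: [0.5358, 0.1127, 0.1802]
tool_rot: [-0.001, 0.995, 0.097, 0.001]
contact_force: [-2.6, 4.5, 5.7]
gripper_width: 0.213
grasp_force: 58.5
```

```bash
python3 -c "
from h import *
delta(W(-42,0,178),frame(-ez,ex))"
```

```text
t 3.27 M [-4.130e+01 -1.000e-01  1.802e+02] j [ 0.07 -0.08  1.86  0.    1.36  1.45] F [-2.6  4.5  5.7] w 0.213
shift cm [ 0.01 -0.07  0.22]
turn deg [-0.1 -0.1 -0. ]
```

move_arm:
  rows:
    - [0,0,0,0,0,-6,-1]
    - [0,0,0,0,0,-6,-1]
    - [0,0,0,0,0,-6,-1]
    - [0,0,0,0,0,-6,-1]
    - [0,0,0,0,0,-6,-1]
    - [0,0,0,0,0,-6,-1]
    - [0,0,0,0,0,-6,-1]
    - [0,0,0,0,0,-6,-1]
    - [0,0,0,0,0,-6,-1]
    - [0,0,0,0,0,-6,-1]
    - [0,0,0,0,0,-6,-1]
    - [0,0,0,0,0,-6,-1]
    - [0,0,0,0,0,-6,-1]
    - [0,0,0,0,0,-6,-1]
    - [0,0,0,0,0,-5,-1]
    - [0,0,0,0,0,0,-1]
    - [0,0,0,0,0,0,-1]

```text
time: 4.68
tool_pos: [0.5377, 0.1114, 0.1803]
tool_rot: [0.003, 0.642, 0.767, 0.002]
contact_force: [4.2, 0.2, 1.4]
gripper_width: 0.216
grasp_force: 58.6
```

```bash
python3 -c "
from h import *
delta(W(-42,0,178),frame(-ez,ey)); print(st()['ft_torque'])
f=manip.grab_frame('scene');cv2.imwrite('pics/s2.png',cv2.resize(f['img'][100:260,180:380],None,fx=3,fy=3))"
```

```text
t 4.68 M [-39.6   1.5 180.3] j [ 0.07 -0.08  1.86 -0.    1.35 -0.11] F [4.2 0.2 1.4] w 0.216
shift cm [ 0.24 -0.16  0.23]
turn deg [ 0.4  0.1 -1. ]
[ 0.0646027  -0.75872302 -0.01424672]
```

View pics/s2.png

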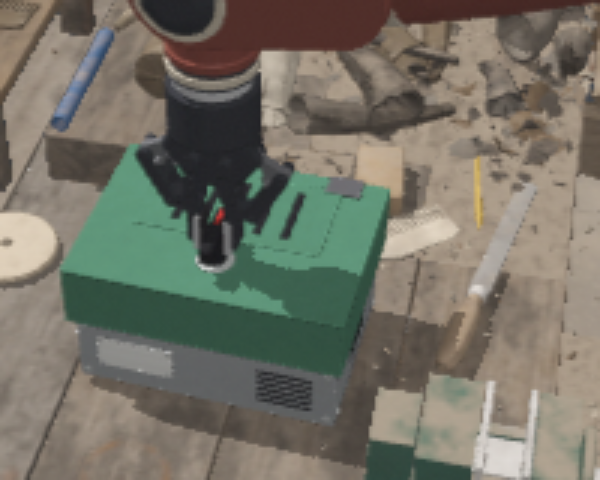

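The bar now lies along the machine's x and the hood is still down. Next I lift along the arc.

move_arm:
  rows:
    - [-0.135,0,-0.257,0,1.12,0,-1]
    - [-0.135,0,-0.257,0,1.12,0,-1]
    - [-0.135,0,-0.257,0,1.12,0,-1]
    - [-0.135,0,-0.257,0,1.12,0,-1]
    - [-0.135,0,-0.257,0,1.12,0,-1]
    - [-0.135,0,-0.257,0,1.12,0,-1]
    - [-0.135,0,-0.257,0,1.12,0,-1]
    - [-0.135,0,-0.257,0,1.12,0,-1]
    - [-0.135,0,-0.257,0,1.12,0,-1]
    - [0,0,0,0,0,0,-1]
    - [0,0,0,0,0,0,-1]

```text
time: 5.65
tool_pos: [0.5403, 0.0975, 0.2004]
tool_rot: [-0.064, 0.64, 0.763, 0.059]
contact_force: [11.2, 1.6, -6.7]
gripper_width: 0.215
grasp_force: 59.2
```

```bash
python3 -c "
from h import *
delta(W(-42,0,178),frame(-ez,ey))"
```

```text
t 5.65 M [-25.5   1.4 200.4] j [-0.04 -0.09  1.84  0.17  1.42 -0.24] F [11.2  1.6 -6.7] w 0.215
shift cm [ 1.23 -0.19  2.49]
turn deg [  0.5 -10.   -1.1]
```

move_arm:
  rows:
    - [-0.135,0,-0.257,0,1.12,0,-1]
    - [-0.135,0,-0.257,0,1.12,0,-1]
    - [0,0,0,0,0,0,-1]
    - [0,0,0,0,0,0,-1]

```text
time: 5.98
tool_pos: [0.541, 0.0939, 0.2047]
tool_rot: [-0.079, 0.639, 0.762, 0.071]
contact_force: [12.1, 1.6, -7.1]
gripper_width: 0.214
grasp_force: 59.4
```

```bash
python3 -c "
from h import *
delta(W(-42,0,178),frame(-ez,ey))"
```

```text
t 5.98 M [-21.8   1.4 204.7] j [-0.06 -0.09  1.84  0.21  1.44 -0.27] F [12.1  1.6 -7.1] w 0.214
shift cm [ 1.4  -0.2   3.04]
turn deg [  0.6 -12.2  -1.1]
```

move_arm:
  rows:
    - [0,0,0,0,0,0,1]
    - [0,0,0,0,0,0,1]
    - [0,0,0,0,0,0,1]
    - [0,0,0,0,0,0,1]
    - [0,0,0,0,0,0,1]
    - [0,0,-2,0,0,0,1]
    - [0,0,-3,0,0,0,1]
    - [0,0,-4,0,0,0,1]
    - [0,0,-4,0,0,0,1]
    - [0,0,0,0,0,0,1]

```text
time: 6.82
tool_pos: [0.5462, 0.0659, 0.3421]
tool_rot: [-0.076, 0.638, 0.763, 0.073]
contact_force: [-0.0, 0.1, 1.9]
gripper_width: 1.001
grasp_force: 0.0
```

```bash
python3 -c "
from h import *
delta(W(-200,0,260),frame(ex,ey))
f=manip.grab_frame('scene');cv2.imwrite('pics/s3.png',cv2.resize(f['img'][100:260,180:380],None,fx=3,fy=3))"
```

```text
t 6.82 M [  6.6   1.1 342.1] j [-0.11 -0.16  1.67  0.21  1.67 -0.28] F [-0.   0.1  1.9] w 1.001
shift cm [18.49 -0.62 12.35]
turn deg [  -0.  -102.1   -1.6]
```

View pics/s3.png

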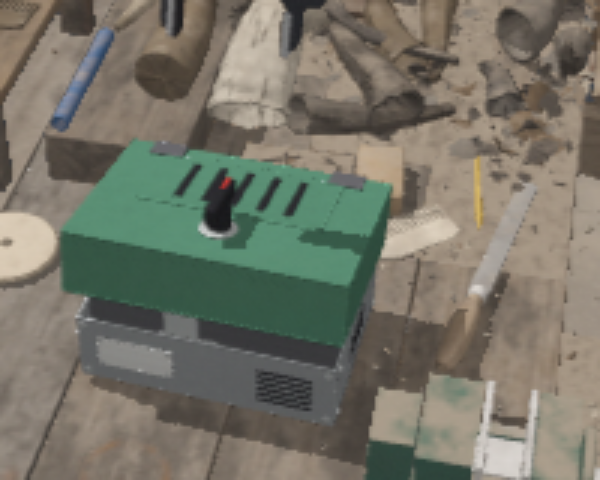

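Hood stands at about 0.2 rad, with the T-handle open. A lighter grey upright shows in the gap at crop (163–198, 305–335), i.e. around px (240,207), and is probably the lever. I'll locate it by ray against the plane x=-76.

```bash
python3 -c "
from h import *
f=manip.grab_frame('scene')
for u in (163,181,198):
  c,d=ray(f,(u/3+180,320/3+100)); k=((W(-76,0,98)-c)@ex)/(d@ex); print(M(c+k*d))
a,b=proj(f,W(-81,-100,83)),proj(f,W(-81,100,83)); print((a-[180,100])*3,(b-[180,100])*3)
for y in (203,206,209): print(f['img'][y,205:285].mean(1).astype(int).tolist())
"
```

```text
[-76.          37.41083121  95.91703876]
[-76.          20.72735801 100.64900911]
[-76.           5.14044436 105.06999538]
[[314.12486954 367.06516317]] [[ 94.79253091 319.96271166]]
[138, 159, 112, 88, 82, 62, 57, 57, 56, 57, 57, 58, 57, 58, 58, 57, 58, 57, 58, 57, 57, 57, 57, 59, 58, 53, 59, 59, 74, 72, 80, 73, 81, 74, 70, 73, 70, 71, 70, 69, 69, 70, 69, 70, 69, 69, 70, 70, 71, 70, 69, 69, 70, 69, 71, 71, 71, 71, 70, 69, 70, 70, 71, 70, 69, 69, 70, 71, 70, 70, 71, 70, 71, 70, 71, 70, 71, 70, 70, 70]
[107, 94, 110, 142, 180, 165, 130, 83, 59, 63, 62, 60, 58, 58, 58, 58, 57, 58, 58, 57, 57, 57, 57, 57, 57, 58, 58, 58, 58, 81, 108, 112, 112, 111, 112, 112, 112, 112, 112, 112, 84, 62, 58, 74, 70, 88, 73, 79, 73, 70, 72, 70, 72, 70, 69, 70, 69, 70, 69, 70, 70, 69, 71, 71, 70, 70, 72, 72, 72, 71, 71, 71, 70, 71, 70, 71, 70, 70, 69, 69]
[134, 104, 99, 93, 92, 94, 95, 94, 95, 93, 94, 94, 95, 94, 95, 92, 99, 105, 113, 108, 101, 81, 69, 64, 63, 61, 60, 59, 62, 77, 107, 112, 112, 112, 113, 113, 113, 113, 113, 112, 101, 69, 57, 58, 58, 58, 57, 57, 57, 56, 56, 56, 56, 56, 56, 52, 57, 59, 73, 70, 89, 73, 79, 72, 69, 70, 70, 72, 70, 70, 71, 70, 70, 70, 71, 69, 70, 70, 72, 72]
```

move_arm:
  rows:
    - [4,0,0,0,0,0,1]
    - [4,0,0,0,0,0,1]
    - [4,0,0,0,0,0,1]
    - [4,0,0,0,0,0,1]
    - [4,0,0,0,0,0,1]
    - [4,0,0,0,0,0,1]
    - [0,0,0,0,-6.5,0,1]
    - [0,0,0,0,-6.5,0,1]
    - [0,0,0,0,-6.5,0,1]
    - [0,0,0,0,-6.5,0,1]
    - [0,0,0,0,-6.5,0,1]
    - [0,0,0,0,-6.5,0,1]
    - [0,0,0,0,-6.5,0,1]
    - [0,0,0,0,-6.5,0,1]

```text
time: 8.08
tool_pos: [0.5013, 0.2982, 0.3818]
tool_rot: [0.262, 0.602, 0.721, -0.22]
contact_force: [0.2, -1.1, -0.4]
gripper_width: 0.996
grasp_force: 0.0
```

```bash
python3 -c "
from h import *
delta(W(-200,0,200),frame(ex,ey))"
```

```text
t 8.08 M [-230.     2.   381.8] j [ 0.66  0.11  1.44 -0.64  1.9   0.37] F [ 0.2 -1.1 -0.4] w 0.996
shift cm [ 9.4  -0.12 15.85]
turn deg [ -0.9 -49.9  -0.3]
```

```bash
cat >> h.py <<'E'
p=np.radians(50); A=np.cos(p)*ex-np.sin(p)*ez; N=np.sin(p)*ex+np.cos(p)*ez
RT=frame(A,ey)
def tcpC(x,y,z): return W(x,y,z)-.011*N-.019*A   # finger's upper tip corner at (x,y,z)
def C():
    s=st(); R=s['Rm']; return M(s['tool_pos']-.011*R[:,0]+.019*R[:,2])
E
python3 -c "
from h import *
delta(tcpC(-110,21,97),RT);print(C(),tcpC(-110,21,97))"
```

```text
t 8.08 M [-230.     2.   381.8] j [ 0.66  0.11  1.44 -0.64  1.9   0.37] F [ 0.2 -1.1 -0.4] w 0.996
shift cm [10.26  2.11 27.6 ]
turn deg [-0.7  0.1 -0.7]
[-209.35028921    1.64165781  374.34092349] [0.53921538 0.20443359 0.10448418]
```

move_arm:
  rows:
    - [1.14,0.23,3.07,-0.7,0,-0.7,-1]
    - [1.14,0.23,3.07,0,0,0,-1]
    - [1.14,0.23,3.07,0,0,0,-1]
    - [1.14,0.23,3.07,0,0,0,-1]
    - [1.14,0.23,3.07,0,0,0,-1]
    - [1.14,0.23,3.07,0,0,0,-1]
    - [1.14,0.23,3.07,0,0,0,-1]
    - [1.14,0.23,3.07,0,0,0,-1]
    - [1.14,0.23,3.07,0,0,0,-1]
    - [0,0,0,0,0,0,-1]
    - [0,0,0,0,0,0,-1]

```text
time: 9.0
tool_pos: [0.5389, 0.2048, 0.102]
tool_rot: [0.261, 0.597, 0.727, -0.218]
contact_force: [-0.2, -0.2, -0.0]
gripper_width: -0.001
grasp_force: 0.0
```

```bash
python3 -c "
from h import *
delta(tcpC(-80,21,97),RT);print(C())
f=manip.grab_frame('scene');cv2.imwrite('pics/s4.png',cv2.resize(f['img'][100:260,180:380],None,fx=4,fy=3.75,interpolation=2))"
```

```text
t 9.0 M [-131.1   20.8  102. ] j [ 0.51  0.27  1.74 -0.66  1.43  0.51] F [-0.2 -0.2 -0. ] w -0.001
shift cm [-2.5   0.02  1.75]
turn deg [-0.3 -0.2  0.2]
[-110.44669167   20.72624064   94.40215394]
```

View pics/s4.png

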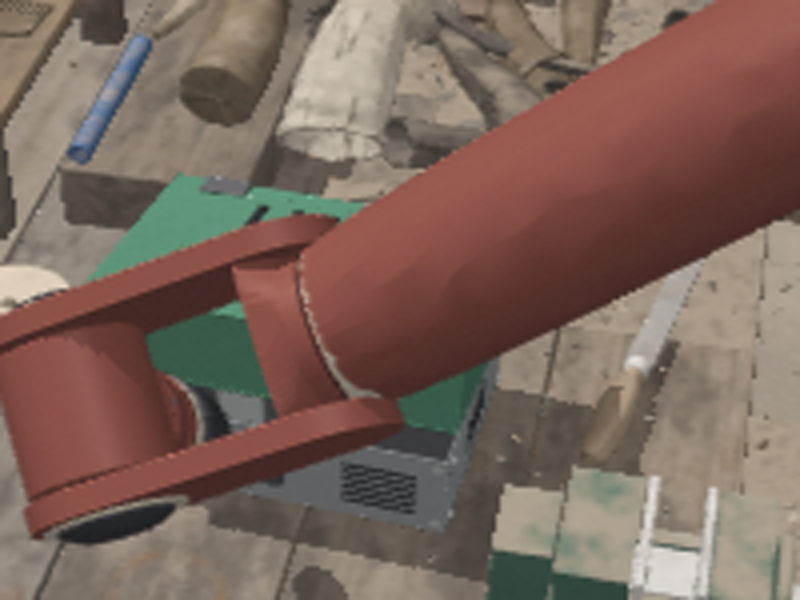

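move_arm:
  rows:
    - [-0.5,0,0.35,0,0,0,-1]
    - [-0.5,0,0.35,0,0,0,-1]
    - [-0.5,0,0.35,0,0,0,-1]
    - [-0.5,0,0.35,0,0,0,-1]
    - [-0.5,0,0.35,0,0,0,-1]
    - [0,0,0,0,0,0,-1]

```text
time: 9.55
tool_pos: [0.5475, 0.1753, 0.1083]
tool_rot: [0.263, 0.598, 0.726, -0.215]
contact_force: [0.2, -0.8, -0.4]
gripper_width: -0.001
grasp_force: 0.0
```

```bash
python3 -c "
from h import *
delta(tcpC(-74,21,97),RT);print(C(),'Fx',st()['contact_force']@ex)"
```

```text
t 9.55 M [-100.5   23.5  108.3] j [ 0.46  0.23  1.77 -0.68  1.4   0.48] F [ 0.2 -0.8 -0.4] w -0.001
shift cm [-0.21 -0.25  0.66]
turn deg [ 0.  -0.3 -0.2]
[-79.85496171  23.44481879 100.65925124] Fx 0.8296212579597065
```

move_arm:
  rows:
    - [0.1,-0.1,0.2,0,0,0,-1]
    - [-0.1,-0.1,0.12,0,0,0,-1]
    - [-0.12,0,0.1,0,0,0,-1]
    - [0,0,0,0,0,0,-1]

```text
time: 9.88
tool_pos: [0.5456, 0.1723, 0.1048]
tool_rot: [0.263, 0.598, 0.726, -0.215]
contact_force: [0.8, 0.1, -0.1]
gripper_width: -0.003
grasp_force: 0.0
```

```bash
python3 -c "
from h import *
delta(tcpC(-70,21,97),RT);print(C(),'Fx',st()['contact_force']@ex)"
```

```text
t 9.88 M [-97.8  21.1 104.8] j [ 0.46  0.23  1.78 -0.68  1.39  0.48] F [ 0.8  0.1 -0.1] w -0.003
shift cm [-0.54 -0.01  0.48]
turn deg [ 0.  -0.3 -0.1]
[-77.24491539  21.07480884  97.17389387] Fx 0.09069241453556369
```

Not touching yet, so I press on in +x by 2 mm steps.

move_arm:
  rows:
    - [-0.15,0,0.13,0,0,0,-1]
    - [-0.15,0,0.13,0,0,0,-1]
    - [0,0,0,0,0,0,-1]

```text
time: 10.13
tool_pos: [0.5467, 0.1687, 0.105]
tool_rot: [0.262, 0.598, 0.726, -0.215]
contact_force: [-0.0, 1.8, -0.3]
gripper_width: -0.0
grasp_force: 1.1
```

```bash
python3 -c "
from h import *
delta(tcpC(-70,21,97),RT);print(C(),'Fx',st()['contact_force']@ex,st()['ft_torque'])"
```

```text
t 10.13 M [-94.1  21.4 105. ] j [ 0.45  0.23  1.78 -0.68  1.39  0.48] F [-0.   1.8 -0.3] w -0.0
shift cm [-0.24 -0.04  0.26]
turn deg [ 0.1 -0.4 -0.1]
[-73.5448733   21.41151364  97.34883283] Fx -1.775897841451049 [ 0.50518227  0.15355508 -0.0139264 ]
```

move_arm:
  rows:
    - [-0.15,0,0.13,0,0,0,-1]
    - [-0.15,0,0.13,0,0,0,-1]
    - [0,0,0,0,0,0,-1]

```text
time: 10.38
tool_pos: [0.5474, 0.1652, 0.105]
tool_rot: [0.262, 0.598, 0.727, -0.214]
contact_force: [-2.2, 4.6, 0.6]
gripper_width: -0.0
grasp_force: 2.8
```

```bash
python3 -c "
from h import *
delta(tcpC(-70,21,97),RT);print(C(),'Fx',st()['contact_force']@ex,st()['ft_torque'])"
```

```text
t 10.38 M [-90.6  21.5 105. ] j [ 0.45  0.23  1.79 -0.68  1.38  0.47] F [-2.2  4.6  0.6] w -0.0
shift cm [ 0.04 -0.05  0.03]
turn deg [ 0.1 -0.4 -0.1]
[-69.97872934  21.46256994  97.36881691] Fx -4.964350645950959 [ 0.81306903  0.27744551 -0.10798897]
```

move_arm:
  rows:
    - [-0.12,0,0.1,0,0,0,-1]
    - [-0.12,0,0.1,0,0,0,-1]
    - [0,0,0,0,0,0,-1]

```text
time: 10.63
tool_pos: [0.5477, 0.1645, 0.1049]
tool_rot: [0.261, 0.598, 0.727, -0.212]
contact_force: [-6.1, 15.2, 2.1]
gripper_width: -0.001
grasp_force: 7.4
```

```bash
python3 -c "
from h import *
delta(tcpC(-64,21,116),RT);print(C(),'Fx',st()['contact_force']@ex,st()['ft_torque'])"
```

```text
t 10.63 M [-89.9  21.6 104.9] j [ 0.44  0.22  1.79 -0.68  1.38  0.47] F [-6.1 15.2  2.1] w -0.001
shift cm [-1.58 -0.05 -1.11]
turn deg [ 0.2 -0.7 -0.1]
[-69.32495873  21.59515916  97.16154973] Fx -16.13418707812077 [ 1.67547081  0.59336629 -0.25809841]
```

```bash
python3 -c "
from h import *
f=manip.grab_frame('scene');g=manip.grab_frame('top')
a=cv2.resize(f['img'][140:250,180:310],None,fx=3,fy=3,interpolation=2);b=cv2.resize(g['img'][130:270,190:320],None,fx=3,fy=3,interpolation=2)
c=np.zeros((430,800,3),np.uint8);c[:330,:390]=a;c[:420,395:785]=b;cv2.imwrite('pics/s5.png',c)"
```

```text
(no output)
```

View pics/s5.png

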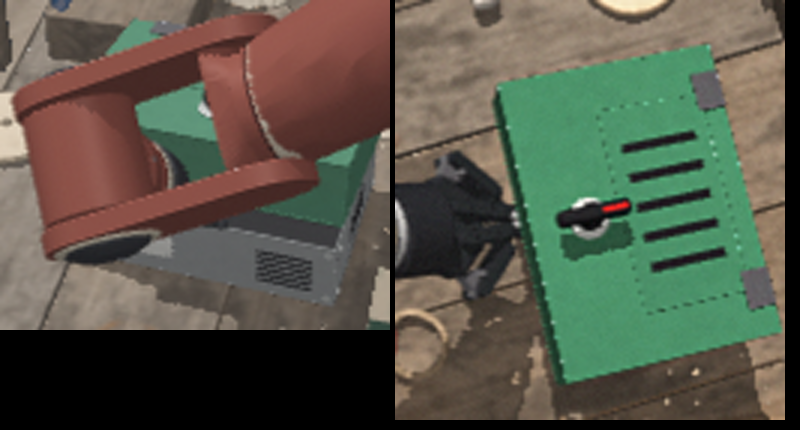

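The top view shows the gripper in front of the hood. The jump in force fits the finger's sloping top meeting the skirt's lip at about z 121, before the lever is far enough back. I'll back off a little and flatten the pitch to about 40° around the tip.

move_arm:
  rows:
    - [0.2,0,-0.17,0,0,0,-1]
    - [0.157,0,0.11,0,-5,0,-1]
    - [0.157,0,0.11,0,-5,0,-1]
    - [0,0,0,0,0,0,-1]

```text
time: 11.07
tool_pos: [0.5469, 0.1663, 0.0999]
tool_rot: [0.326, 0.575, 0.701, -0.267]
contact_force: [-1.6, 5.5, 2.7]
gripper_width: 0.002
grasp_force: 3.0
```

```bash
cat >> h.py <<'E'
def go(x,y,z,deg):
    p=np.radians(deg); A=np.cos(p)*ex-np.sin(p)*ez; N=np.sin(p)*ex+np.cos(p)*ez
    delta(W(x,y,z)-.011*N-.019*A,frame(A,ey)); s=st(); zz=s['Rm'][:,2]
    print('C',C().round(1),'pitch',np.degrees(np.arcsin(-zz[2])).round(1),'Fm',[round(float(s['contact_force']@e),1) for e in(ex,ey,ez)],'tau_y',round(float(s['ft_torque']@ey),2))
E
python3 -c "
from h import *
go(-66.5,21,98,40)"
```

```text
t 11.07 M [-91.8  21.1  99.9] j [ 0.5   0.31  1.76 -0.82  1.46  0.57] F [-1.6  5.5  2.7] w 0.002
shift cm [-0.38 -0.01  0.15]
turn deg [ 0.1 -0.1  0.1]
C [-70.1  21.2  96. ] pitch 40.1 Fm [-5.7, -0.5, 2.7] tau_y 0.55
```

move_arm:
  rows:
    - [-0.38,0,-0.32,0,0,0,-1]
    - [0.125,0,0.09,0,-4,0,-1]
    - [0,0,0,0,0,0,-1]

```text
time: 11.32
tool_pos: [0.5472, 0.166, 0.1038]
tool_rot: [0.35, 0.566, 0.689, -0.287]
contact_force: [-1.2, 5.8, 3.1]
gripper_width: -0.001
grasp_force: 2.8
```

```bash
python3 -c "
from h import *
go(-66,21,101,36)"
```

```text
t 11.32 M [-91.4  21.3 103.8] j [ 0.52  0.33  1.75 -0.88  1.5   0.59] F [-1.2  5.8  3.1] w -0.001
shift cm [-0.16 -0.03  0.32]
turn deg [ 0.1 -0.2  0. ]
C [-69.5  21.4 101.5] pitch 36.2 Fm [-6.0, -0.1, 3.1] tau_y 0.51
```

move_arm:
  rows:
    - [-0.1,0,0.14,0,0,0,-1]
    - [-0.1,0,0.14,0,0,0,-1]
    - [0,0,0,0,0,0,-1]

```text
time: 11.57
tool_pos: [0.5479, 0.1628, 0.104]
tool_rot: [0.348, 0.567, 0.69, -0.285]
contact_force: [-1.7, 8.6, -0.6]
gripper_width: 0.002
grasp_force: 4.0
```

```bash
python3 -c "
from h import *
go(-66,21,101,36)"
```

```text
t 11.57 M [-88.1  21.5 104. ] j [ 0.51  0.33  1.75 -0.87  1.49  0.59] F [-1.7  8.6 -0.6] w 0.002
shift cm [ 0.04 -0.05  0.06]
turn deg [ 0.1 -0.5 -0.1]
C [-66.3  21.5 101.5] pitch 36.5 Fm [-8.8, -0.0, -0.6] tau_y 1.29
```

move_arm:
  rows:
    - [-0.17,0,-0.11,0,1.5,0,-1]
    - [-0.17,0,-0.11,0,1.5,0,-1]
    - [-0.17,0,-0.11,0,1.5,0,-1]
    - [0,0,0,0,0,0,-1]

```text
time: 11.9
tool_pos: [0.5475, 0.1631, 0.1084]
tool_rot: [0.319, 0.578, 0.704, -0.261]
contact_force: [-0.1, 10.7, -7.7]
gripper_width: -0.001
grasp_force: 6.1
```

```bash
python3 -c "
from h import *
go(-65,21,110,45)"
```

```text
t 11.9 M [-88.5  21.2 108.4] j [ 0.49  0.28  1.77 -0.81  1.46  0.55] F [-0.1 10.7 -7.7] w -0.001
shift cm [-0.69 -0.02 -0.31]
turn deg [ 0.1  3.7 -0. ]
C [-67.   21.2 104.1] pitch 41.3 Fm [-10.5, 2.0, -7.7] tau_y 2.28
```

move_arm:
  rows:
    - [-0.2,0,-0.07,0,1.5,0,-1]
    - [-0.2,0,-0.07,0,1.5,0,-1]
    - [-0.19,0,-0.09,0,1.5,0,-1]
    - [0,0,0,0,0,0,-1]

```text
time: 12.23
tool_pos: [0.5476, 0.1632, 0.1143]
tool_rot: [0.29, 0.589, 0.717, -0.236]
contact_force: [-3.7, 21.7, -6.0]
gripper_width: 0.002
grasp_force: 9.3
```

```bash
python3 -c "
from h import *
go(-64.3,21,115,50)"
```

```text
t 12.23 M [-88.6  21.2 114.3] j [ 0.47  0.24  1.78 -0.74  1.42  0.5 ] F [-3.7 21.7 -6. ] w 0.002
shift cm [-0.83 -0.02 -0.34]
turn deg [ 0.2  3.9 -0. ]
C [-67.5  21.3 108.3] pitch 46.1 Fm [-22.0, 0.6, -6.0] tau_y 3.17
```

move_arm:
  rows:
    - [-0.07,0,0.07,0,0,0,-1]
    - [-0.07,0,0.07,0,0,0,-1]
    - [0,0,0,0,0,0,-1]

```text
time: 12.48
tool_pos: [0.5477, 0.1629, 0.1142]
tool_rot: [0.29, 0.588, 0.717, -0.236]
contact_force: [-7.5, 27.4, -3.7]
gripper_width: -0.004
grasp_force: 12.0
```

```bash
python3 -c "
from h import *
go(-64.3,21,115,50)
f=manip.grab_frame('top');cv2.imwrite('pics/t6.png',cv2.resize(f['img'][130:270,190:330],None,fx=4,fy=4,interpolation=2))"
```

```text
t 12.48 M [-88.3  21.3 114.2] j [ 0.47  0.24  1.78 -0.74  1.42  0.5 ] F [-7.5 27.4 -3.7] w -0.004
shift cm [-0.81 -0.03 -0.36]
turn deg [0.3 3.9 0. ]
C [-67.2  21.4 108.1] pitch 46.1 Fm [-28.3, -2.1, -3.7] tau_y 3.54
```

View pics/t6.png

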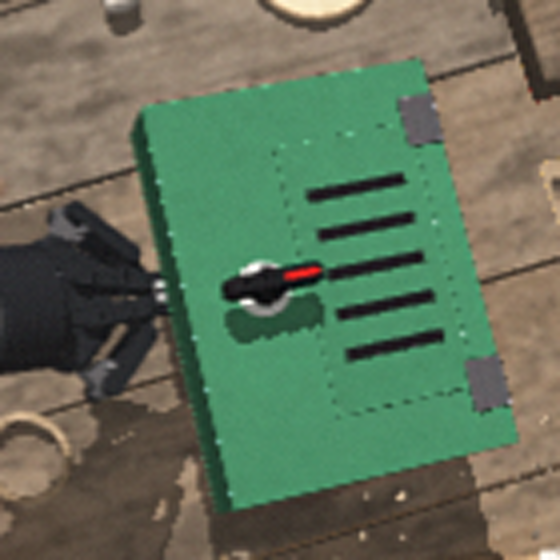

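```bash
cat >> h.py <<'E'
def hoodpt(x,y,z,th):
    c,s=np.cos(th),np.sin(th); x-=90; z-=105; return W(90+x*c+z*s,y,105+z*c-x*s)
def hoodang():
    f=manip.grab_frame('top'); 
    for y in(-80,-60,90,110):
        a,b=proj(f,W(-150,y,150))[0],proj(f,W(-20,y,150))[0]; n=300
        P=a+(b-a)*np.linspace(0,1,n)[:,None]
        v=cv2.remap(f['img'],P[:,0].astype(np.float32)[None],P[:,1].astype(np.float32)[None],1)[0].astype(int)
        g=v[:,1]-v[:,2]; br=v[:,1]
        i=np.argmax(g>25); j=i+np.argmax(br[i:]>105) ; px=lambda k: np.linalg.norm(P[k]-a)
        print(y,'skirt',px(i).round(2),'top',px(j).round(2),[(th,*[round(float((proj(f,hoodpt(-90,y,z,th))[0]-a)@(b-a)/np.linalg.norm(b-a)),1) for z in(85,147)]) for th in(.2,.25,.3,.35)] if y in(-80,110) else '')
E
python3 -c "
from h import *
hoodang()"
```

```text
-80 skirt 25.58 top 29.11 [(0.2, 25.0, 28.3), (0.25, 25.2, 29.7), (0.3, 25.5, 31.4), (0.35, 26.0, 33.3)]
-60 skirt 25.16 top 29.56 
90 skirt 25.36 top 28.46 
110 skirt 24.94 top 27.86 [(0.2, 24.4, 27.6), (0.25, 24.5, 29.0), (0.3, 24.9, 30.7), (0.35, 25.4, 32.5)]
```

```bash
python3 -c "
from h import *
go(-67,21,101,36)"
```

```text
t 12.58 M [-88.3  21.3 114.2] j [ 0.47  0.24  1.78 -0.74  1.42  0.5 ] F [-6.5 26.6 -3.6] w -0.0
shift cm [ 0.8  -0.03  0.75]
turn deg [  0.3 -10.1   0. ]
C [-67.2  21.4 108.2] pitch 46.1 Fm [-27.4, -1.2, -3.6] tau_y 3.49
```

move_arm:
  rows:
    - [0.14,0,-0.14,0,0,0,-1]
    - [0.2,0,0.08,0,-2,0,-1]
    - [0.2,0,0.08,0,-2,0,-1]
    - [0.2,0,0.08,0,-2,0,-1]
    - [0.2,0,0.08,0,-2,0,-1]
    - [0.1,0,0.05,0,-2,0,-1]
    - [0,0,0,0,0,0,-1]

```text
time: 13.17
tool_pos: [0.5483, 0.1633, 0.1079]
tool_rot: [0.357, 0.564, 0.686, -0.291]
contact_force: [-2.2, 6.4, 4.0]
gripper_width: 0.0
grasp_force: 3.5
```

```bash
python3 -c "
from h import *
go(-65.7,21,101,36)"
```

```text
t 13.17 M [-88.5  22.  107.9] j [ 0.52  0.33  1.75 -0.89  1.51  0.6 ] F [-2.2  6.4  4. ] w 0.0
shift cm [ 0.32 -0.1   0.34]
turn deg [ 0.2  0.8 -0.1]
C [-66.6  22.  105.9] pitch 35.2 Fm [-6.7, -0.9, 4.0] tau_y 0.37
```

move_arm:
  rows:
    - [-0.06,0,0.08,0,0,0,-1]
    - [-0.06,0,0.08,0,0,0,-1]
    - [-0.16,0,-0.1,0,0,0,-1]
    - [0,0,0,0,0,0,-1]

```text
time: 13.5
tool_pos: [0.5485, 0.1615, 0.1085]
tool_rot: [0.354, 0.565, 0.687, -0.289]
contact_force: [-0.9, 7.7, -3.4]
gripper_width: 0.001
grasp_force: 3.8
```

```bash
python3 -c "
from h import *
go(-64.5,21,112,36)"
```

```text
t 13.5 M [-86.8  21.8 108.5] j [ 0.51  0.33  1.75 -0.89  1.5   0.59] F [-0.9  7.7 -3.4] w 0.001
shift cm [-0.49 -0.07 -0.3 ]
turn deg [ 0.2  0.4 -0.1]
C [-64.9  21.8 106.4] pitch 35.6 Fm [-7.7, 0.6, -3.4] tau_y 1.43
```

move_arm:
  rows:
    - [-0.12,0,-0.08,0,0,0,-1]
    - [-0.12,0,-0.08,0,0,0,-1]
    - [0,0,0,0,0,0,-1]

```text
time: 13.75
tool_pos: [0.5481, 0.1613, 0.1109]
tool_rot: [0.354, 0.565, 0.687, -0.29]
contact_force: [-0.3, 7.3, -2.9]
gripper_width: -0.001
grasp_force: 3.6
```

```bash
python3 -c "
from h import *
go(-64.5,21,112,36);hoodang()"
```

```text
t 13.75 M [-86.6  21.3 110.9] j [ 0.51  0.32  1.75 -0.89  1.51  0.59] F [-0.3  7.3 -2.9] w -0.001
shift cm [-0.29 -0.03 -0.17]
turn deg [ 0.1  0.4 -0. ]
C [-64.8  21.4 108.8] pitch 35.6 Fm [-7.2, 1.1, -2.9] tau_y 1.57
-80 skirt 25.58 top 29.81 [(0.2, 25.0, 28.3), (0.25, 25.2, 29.7), (0.3, 25.5, 31.4), (0.35, 26.0, 33.3)]
-60 skirt 25.16 top 29.74 
90 skirt 25.18 top 28.46 
110 skirt 24.94 top 28.21 [(0.2, 24.4, 27.6), (0.25, 24.5, 29.0), (0.3, 24.9, 30.7), (0.35, 25.4, 32.5)]
```

move_arm:
  rows:
    - [-0.18,0,-0.09,0,0,0,-1]
    - [-0.18,0,-0.09,0,0,0,-1]
    - [-0.18,0,-0.09,0,0,0,-1]
    - [0,0,0,0,0,0,-1]

```text
time: 14.13
tool_pos: [0.5478, 0.1605, 0.1154]
tool_rot: [0.353, 0.564, 0.688, -0.289]
contact_force: [-0.0, 8.0, -7.3]
gripper_width: 0.002
grasp_force: 5.6
```

```bash
python3 -c "
from h import *
go(-64,21,118,40);hoodang()"
```

```text
t 14.13 M [-85.8  20.9 115.4] j [ 0.51  0.31  1.76 -0.89  1.51  0.58] F [-0.   8.  -7.3] w 0.002
shift cm [-0.53  0.01 -0.36]
turn deg [0.1 4.3 0.1]
C [-64.   20.9 113.2] pitch 35.7 Fm [-7.8, 1.5, -7.3] tau_y 2.19
-80 skirt 25.58 top 29.99 [(0.2, 25.0, 28.3), (0.25, 25.2, 29.7), (0.3, 25.5, 31.4), (0.35, 26.0, 33.3)]
-60 skirt 25.16 top 29.91 
90 skirt 25.36 top 28.46 
110 skirt 24.94 top 28.55 [(0.2, 24.4, 27.6), (0.25, 24.5, 29.0), (0.3, 24.9, 30.7), (0.35, 25.4, 32.5)]
```

move_arm:
  rows:
    - [-0.07,0,0,0,1.5,0,-1]
    - [-0.07,0,0,0,1.5,0,-1]
    - [-0.07,0,0,0,1.5,0,-1]
    - [-0.07,0,0,0,1.5,0,-1]
    - [0,0,0,0,0,0,-1]

```text
time: 14.6
tool_pos: [0.5478, 0.1611, 0.1182]
tool_rot: [0.315, 0.58, 0.706, -0.257]
contact_force: [-4.9, 19.7, -5.2]
gripper_width: 0.0
grasp_force: 8.3
```

```bash
python3 -c "
from h import *
go(-64,21,116,46);hoodang()"
```

```text
t 14.6 M [-86.5  21.  118.2] j [ 0.48  0.26  1.77 -0.8   1.46  0.53] F [-4.9 19.7 -5.2] w 0.0
shift cm [-0.38  0.   -0.16]
turn deg [ 0.2  4.  -0. ]
C [-65.   21.  113.6] pitch 42.0 Fm [-20.2, -1.0, -5.2] tau_y 2.92
-80 skirt 25.4 top 30.34 [(0.2, 25.0, 28.3), (0.25, 25.2, 29.7), (0.3, 25.5, 31.4), (0.35, 26.0, 33.3)]
-60 skirt 25.87 top 30.09 
90 skirt 25.36 top 29.32 
110 skirt 24.6 top 28.9 [(0.2, 24.4, 27.6), (0.25, 24.5, 29.0), (0.3, 24.9, 30.7), (0.35, 25.4, 32.5)]
```

move_arm:
  rows:
    - [-0.14,0,-0.04,0,1.5,0,-1]
    - [-0.14,0,-0.04,0,1.5,0,-1]
    - [-0.14,0,-0.04,0,1.5,0,-1]
    - [-0.14,0,-0.04,0,1.5,0,-1]
    - [0,0,0,0,0,0,-1]

```text
time: 15.07
tool_pos: [0.5481, 0.1604, 0.1235]
tool_rot: [0.277, 0.593, 0.722, -0.225]
contact_force: [-6.4, 26.5, -3.8]
gripper_width: -0.002
grasp_force: 11.1
```

```bash
python3 -c "
from h import *
go(-64,21,118,50);hoodang()"
```

```text
t 15.07 M [-85.7  21.2 123.5] j [ 0.45  0.21  1.78 -0.71  1.41  0.47] F [-6.4 26.5 -3.8] w -0.002
shift cm [-0.21 -0.02 -0.07]
turn deg [ 0.2  1.8 -0. ]
C [-64.8  21.3 116.7] pitch 48.2 Fm [-27.3, -1.1, -3.8] tau_y 3.63
-80 skirt 26.46 top 31.57 [(0.2, 25.0, 28.3), (0.25, 25.2, 29.7), (0.3, 25.5, 31.4), (0.35, 26.0, 33.3)]
-60 skirt 26.22 top 31.15 
90 skirt 25.36 top 30.53 
110 skirt 25.63 top 30.1 [(0.2, 24.4, 27.6), (0.25, 24.5, 29.0), (0.3, 24.9, 30.7), (0.35, 25.4, 32.5)]
```

move_arm:
  rows:
    - [-0.1,0,-0.06,0,1.5,0,-1]
    - [-0.1,0,-0.06,0,1.5,0,-1]
    - [-0.1,0,-0.06,0,1.5,0,-1]
    - [0,0,0,0,0,0,-1]

```text
time: 15.45
tool_pos: [0.548, 0.1606, 0.1252]
tool_rot: [0.247, 0.601, 0.733, -0.2]
contact_force: [-3.5, 30.5, -8.4]
gripper_width: 0.001
grasp_force: 14.9
```

```bash
python3 -c "
from h import *
go(-64,21,118,50);hoodang()"
```

```text
t 15.45 M [-86.   21.1 125.2] j [ 0.42  0.18  1.79 -0.64  1.38  0.42] F [-3.5 30.5 -8.4] w 0.001
shift cm [-0.12 -0.01  0.06]
turn deg [ 0.3 -2.9  0. ]
C [-65.8  21.2 116.7] pitch 52.9 Fm [-30.6, 2.4, -8.4] tau_y 4.52
-80 skirt 26.46 top 32.28 [(0.2, 25.0, 28.3), (0.25, 25.2, 29.7), (0.3, 25.5, 31.4), (0.35, 26.0, 33.3)]
-60 skirt 26.22 top 32.03 
90 skirt 25.7 top 31.05 
110 skirt 25.28 top 30.96 [(0.2, 24.4, 27.6), (0.25, 24.5, 29.0), (0.3, 24.9, 30.7), (0.35, 25.4, 32.5)]
```

move_arm:
  rows:
    - [0.4,0,-0.3,0,0,0,-1]
    - [0.8,0,-0.6,0,0,0,-1]
    - [0.8,0,-0.6,0,0,0,-1]
    - [0.8,0,-0.6,0,0,0,-1]
    - [0,0,0,0,0,0,-1]

```text
time: 15.92
tool_pos: [0.5432, 0.1893, 0.129]
tool_rot: [0.254, 0.6, 0.73, -0.207]
contact_force: [0.1, -0.5, 0.4]
gripper_width: -0.003
grasp_force: 0.0
```

```bash
python3 -c "
from h import *
go(-100,-45,115,45);hoodang()"
```

```text
t 15.92 M [-115.   22.  129.] j [ 0.48  0.21  1.76 -0.65  1.43  0.46] F [ 0.1 -0.5  0.4] w -0.003
shift cm [ 0.99 -6.7   0.25]
turn deg [ 0.1 -6.8 -0.1]
C [-94.6  22.  120.8] pitch 51.8 Fm [0.6, 0.0, 0.4] tau_y 0.31
-80 skirt 26.28 top 32.28 [(0.2, 25.0, 28.3), (0.25, 25.2, 29.7), (0.3, 25.5, 31.4), (0.35, 26.0, 33.3)]
-60 skirt 26.22 top 32.03 
90 skirt 25.7 top 30.7 
110 skirt 25.28 top 30.96 [(0.2, 24.4, 27.6), (0.25, 24.5, 29.0), (0.3, 24.9, 30.7), (0.35, 25.4, 32.5)]
```

move_arm:
  rows:
    - [0.5,-3.4,0.1,0,0,0,-1]
    - [0.5,-3.3,0.15,0,-6.8,0,-1]
    - [-0.7,0,0.7,0,0,0,-1]
    - [-0.7,0,0.7,0,0,0,-1]
    - [-0.7,0,0.7,0,0,0,-1]
    - [0,0,0,0,0,0,-1]

```text
time: 16.47
tool_pos: [0.4828, 0.1504, 0.1209]
tool_rot: [0.296, 0.588, 0.712, -0.242]
contact_force: [-0.5, -0.6, 0.6]
gripper_width: 0.001
grasp_force: 0.0
```

```bash
python3 -c "
from h import *
go(-70,-45,125,45);hoodang()
for th in(.31,.35,.5,.7,.9,1.1,1.3,1.5,1.6,1.65): print(th,M(hoodpt(-90,0,85,th)).round(0))"
```

```text
t 16.47 M [-88.6 -44.8 120.9] j [ 0.5   0.11  1.92 -0.75  1.45  0.54] F [-0.5 -0.6  0.6] w 0.001
shift cm [-0.5  -0.02 -0.88]
turn deg [ 0.  -0.  -0.3]
C [-67.4 -44.8 115.2] pitch 45.0 Fm [0.5, -0.6, 0.6] tau_y 0.33
-80 skirt 26.46 top 32.28 [(0.2, 25.0, 28.3), (0.25, 25.2, 29.7), (0.3, 25.5, 31.4), (0.35, 26.0, 33.3)]
-60 skirt 26.04 top 32.2 
90 skirt 25.53 top 30.7 
110 skirt 25.28 top 30.96 [(0.2, 24.4, 27.6), (0.25, 24.5, 29.0), (0.3, 24.9, 30.7), (0.35, 25.4, 32.5)]
0.31 [-88.   0. 141.]
0.35 [-86.   0. 148.]
0.5 [-78.   0. 174.]
0.7 [-61.   0. 206.]
0.9 [-38.  -0. 234.]
1.1 [ -9.  -0. 256.]
1.3 [ 23.  -0. 273.]
1.5 [ 57.  -0. 283.]
1.6 [ 75.   0. 286.]
1.65 [ 84.   0. 286.]
```

move_arm:
  rows:
    - [-0.735,0,-0.45,0,0,0,-1]
    - [-0.735,0,-0.45,0,0,0,-1]
    - [-0.735,0,-0.45,0,0,0,-1]
    - [-0.735,0,-0.45,0,0,0,-1]
    - [-0.735,0,-0.45,0,0,0,-1]
    - [-0.866,0,-0.265,0,0,0,-1]
    - [-0.866,0,-0.265,0,0,0,-1]
    - [-0.866,0,-0.265,0,0,0,-1]
    - [-0.866,0,-0.265,0,0,0,-1]
    - [0,0,0,0,0,0,-1]

```text
time: 17.35
tool_pos: [0.4874, 0.125, 0.1963]
tool_rot: [0.297, 0.588, 0.713, -0.242]
contact_force: [-0.2, -0.1, 0.1]
gripper_width: 0.001
grasp_force: 0.0
```

```bash
python3 -c "
from h import *
go(-40,-45,190,45)
f=manip.grab_frame('scene');g=manip.grab_frame('top')
a=cv2.resize(f['img'][100:250,180:310],None,fx=3,fy=3,interpolation=2);b=cv2.resize(g['img'][130:270,190:320],None,fx=3,fy=3,interpolation=2)
c=np.zeros((450,800,3),np.uint8);c[:,:390]=a;c[:420,395:785]=b;cv2.imwrite('pics/s7.png',c)"
```

```text
t 17.35 M [-62.7 -45.2 196.3] j [ 0.46 -0.02  1.91 -0.75  1.52  0.42] F [-0.2 -0.1  0.1] w 0.001
shift cm [-0.06  0.02  0.16]
turn deg [ 0.1  0.  -0.3]
C [-41.5 -45.2 190.7] pitch 45.0 Fm [0.1, -0.2, 0.1] tau_y 0.4
```

View pics/s7.png

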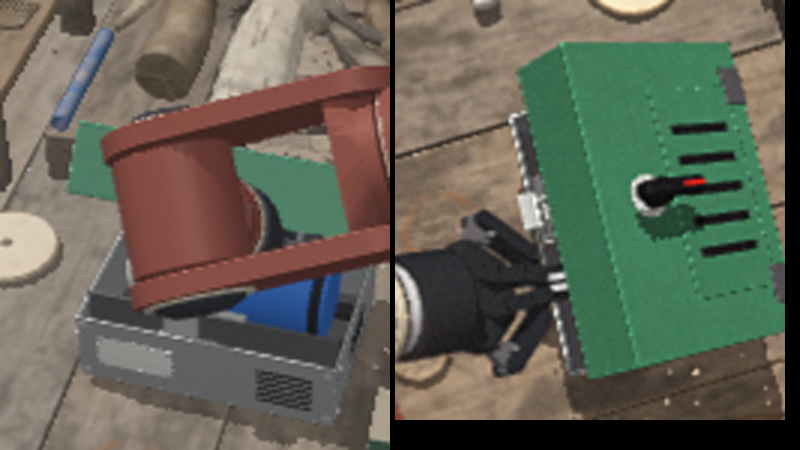

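Hood is now up at about 0.65 rad (lower edge in the scene crop near (70–350, 190–235)). I continue round the arc.

move_arm:
  rows:
    - [-0.9,0,-0.09,0,0,0,-1]
    - [-0.9,0,-0.09,0,0,0,-1]
    - [-0.9,0,-0.09,0,0,0,-1]
    - [-0.9,0,-0.09,0,0,0,-1]
    - [-0.9,0,0.12,0,0,0,-1]
    - [-0.9,0,0.12,0,0,0,-1]
    - [-0.9,0,0.12,0,0,0,-1]
    - [-0.9,0,0.12,0,0,0,-1]
    - [-0.87,0,0.27,0,0,0,-1]
    - [-0.87,0,0.27,0,0,0,-1]
    - [-0.87,0,0.27,0,0,0,-1]
    - [-0.87,0,0.27,0,0,0,-1]
    - [0,0,0,0,0,0,-1]

```text
time: 18.53
tool_pos: [0.5027, 0.0413, 0.2614]
tool_rot: [0.296, 0.588, 0.712, -0.243]
contact_force: [-0.4, 0.0, -0.4]
gripper_width: 0.0
grasp_force: 0.1
```

```bash
python3 -c "
from h import *
go(90,-45,265,45)"
```

```text
t 18.53 M [ 22.3 -46.4 261.4] j [ 0.3  -0.16  1.93 -0.78  1.51  0.22] F [-0.4  0.  -0.4] w 0.0
shift cm [-3.93  0.15  2.64]
turn deg [-0.1  0.1 -0.2]
C [ 43.6 -46.4 255.8] pitch 44.9 Fm [-0.1, -0.3, -0.4] tau_y 0.44
```

move_arm:
  rows:
    - [-0.78,0,0.42,0,0,0,-1]
    - [-0.78,0,0.42,0,0,0,-1]
    - [-0.78,0,0.42,0,0,0,-1]
    - [-0.78,0,0.42,0,0,0,-1]
    - [-0.53,0,0.42,0,0,0,-1]
    - [-0.53,0,0.42,0,0,0,-1]
    - [-0.53,0,0.42,0,0,0,-1]
    - [-0.53,0,0.42,0,0,0,-1]
    - [-0.4,0,0.4,0,0,0,-1]
    - [0,0,0,0,0,0,-1]

```text
time: 19.37
tool_pos: [0.5148, -0.0229, 0.272]
tool_rot: [0.294, 0.587, 0.714, -0.243]
contact_force: [1.4, 2.8, -12.5]
gripper_width: 0.002
grasp_force: 5.1
```

```bash
python3 -c "
from h import *
go(90,-45,265,45)
g=manip.grab_frame('top')
print([(th,[proj(g,hoodpt(-90,y,z,th))[0].round(1).tolist() for y,z in((125,85),(125,147),(-125,147))]) for th in(1.4,1.5,1.6,1.7)])
b=cv2.resize(g['img'][110:290,190:390],None,fx=3,fy=3,interpolation=2);cv2.imwrite('pics/t8.png',b)"
```

```text
t 19.37 M [ 87.7 -47.  272. ] j [ 0.17 -0.2   1.94 -0.79  1.43  0.11] F [  1.4   2.8 -12.5] w 0.002
shift cm [ 1.44  0.2  -1.24]
turn deg [-0.1 -0.1 -0. ]
C [108.9 -47.  266.3] pitch 45.1 Fm [-2.5, 1.9, -12.5] tau_y 2.07
[(1.4, [[271.3, 135.3], [298.8, 127.5], [327.1, 240.8]]), (1.5, [[279.1, 132.9], [306.9, 126.0], [335.5, 238.8]]), (1.6, [[287.2, 130.7], [314.8, 124.7], [343.6, 236.9]]), (1.7, [[295.3, 128.8], [322.3, 123.7], [351.2, 235.1]])]
```

View pics/t8.png

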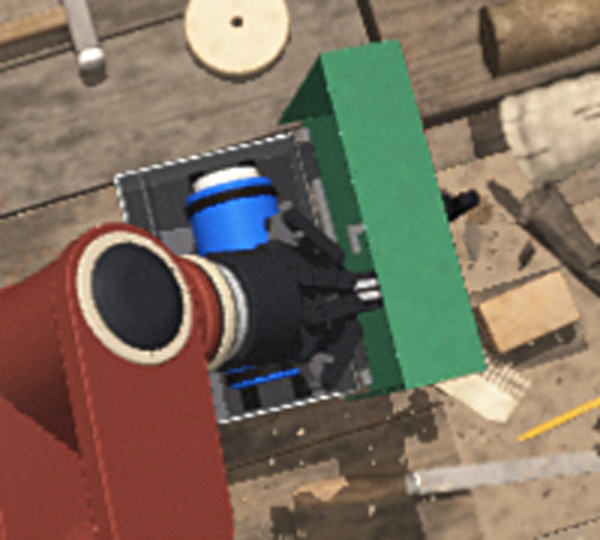

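move_arm:
  rows:
    - [0.4,0,0.4,0,0,0,-1]
    - [0.7,0,0.7,0,0,0,-1]
    - [0.7,0,0.2,0,0,0,-1]
    - [0.7,0,-0.7,0,0,0,-1]
    - [1.4,0,-1.4,0,0,0,-1]
    - [1.4,0,-1.4,0,0,0,-1]
    - [1.8,0,-1.8,0,0,0,-1]
    - [1.8,0,-1.8,0,0,0,-1]
    - [0,0,-3,0,0,0,-1]
    - [0,0,-3,0,0,0,-1]
    - [0,0,0,0,0,0,-1]
    - [0,0,0,0,0,0,-1]

```text
time: 20.42
tool_pos: [0.4882, 0.1232, 0.2972]
tool_rot: [0.298, 0.587, 0.714, -0.24]
contact_force: [0.8, -1.2, 0.2]
gripper_width: 0.002
grasp_force: 0.0
```

```bash
python3 -c "
from h import *
go(90,-45,265,45)
g=manip.grab_frame('top')
b=cv2.resize(g['img'][110:290,190:390],None,fx=3,fy=3,interpolation=2);cv2.imwrite('pics/t9.png',b)"
```

```text
t 20.42 M [-60.8 -44.8 297.2] j [ 0.46 -0.12  1.83 -0.76  1.65  0.29] F [ 0.8 -1.2  0.2] w 0.002
shift cm [-7.29 -0.07 11.04]
turn deg [ 0.3 -0.  -0.2]
C [-39.6 -44.7 291.6] pitch 45.0 Fm [1.4, 0.6, 0.2] tau_y 0.3
```

View pics/t9.png

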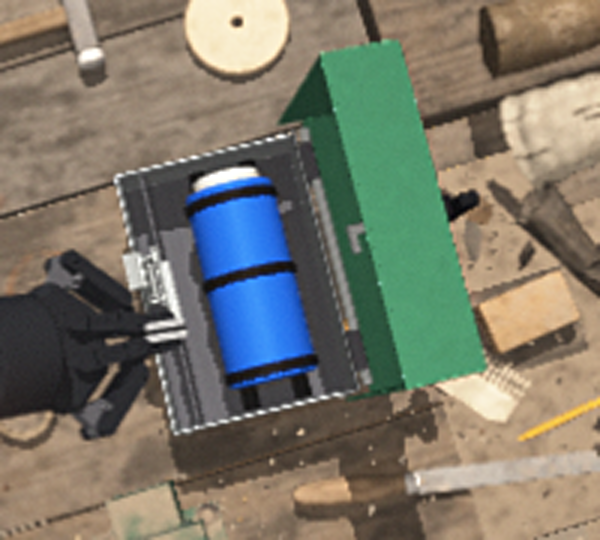

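The hood stands at about 1.7 rad: its skirt corners are at crop (322,50), (400,42) and (485,370), unchanged since I backed off. The arm is clear of the machine, so I hand in.

```bash
python3 -c "
from plant import manip
print(manip.job_done())"
```

```text
the job is handed in; nothing more can be done
None
```

The hood stands wide open at about 1.7 rad, past the safety catch, with the T-handle turned to open and the arm clear; I handed the job in at about 20 s on the robot's clock, and no verdict came back.

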